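# Unlatch the specimen carrier and take out the blue-capped sample

### The job

Unpack the blue-capped sample: lift the carrier's red-knobbed latch lever up and over past centre so that its wire stirrup drops free of the keeper, then swing the lid up and back until it stands open by itself. Then lift out the pot with the blue cap and set it down upright in the steel tray, without letting it drop; leave the other two pots in their wells and the rest of the bench undisturbed.

Things in the scene. Friction and masses are not known exactly. Their poses are not given: they have to be found in the camera images.
- carrier: Specimen carrier, does not move: blue plastic box with an off-white lid, 180 mm deep (x) by 280 mm wide (y); body 90 mm high, lid 35 mm deep, its flat top 125.5 mm above the bench. Origin: centre of its underside, on the bench. Its +x points from the latch (front) to the hinge (rear), +y along the front to the left, +z up.
- rack (a point): Centre of the top of the grey rack inside the carrier, 55 mm above the bench: three round wells, 42 mm wide and 43 mm deep, in a row at carrier y = -78, 0 and +78 mm, x = -45 mm, one pot in each. The inner face of the carrier's wall is 134 mm from the middle in y, 84 mm in x.
- lever_pivot (a point): Axis of the latch lever (runs along the carrier's y): on two steel ears at the middle of the lid's front edge, 16 mm ahead of the front face, 18 mm above the lid top (143.5 mm above the bench).
- lever_knob (a point): Centre of the red ball knob, 25 mm across, at the end of the latch lever. With the latch shut the lever points to the rear (+x of the carrier); the knob's centre is then 70 mm behind the pivot and 12 mm higher, 30 mm above the lid top (155.5 mm above the bench), with nothing within 80 mm on either side. The point turns with the lever; at 0 it is parallel to the carrier.
- latch_lever (a joint): Lever angle, rad: 0 shut (level over the lid, held by the stirrup's spring), growing as the knob is lifted up and over toward the front; 1.57 upright; stop at 2.97 (pointing forward). 1 to 3 N at the knob moves it; dead centre is at 0.45, beyond 1.3 the stirrup is slack, by about 1.6 it has dropped off the keeper. Damped, no friction: past upright it sinks forward by itself to its stop.
- hook_bar (a point): Middle of the cross bar (5 mm wire, 31 mm long) at the lower end of the steel wire stirrup, which hangs from the lever's short crank (15 mm from the pivot), passes in front of the lid and hooks under the keeper. It swings freely once slack; with the lid open it lies across the front edge of the lid and reaches some 60 mm forward of the open lid, about 250 mm above the bench.
- keeper (a point): Where the cross bar sits when hooked: under the steel keeper on the carrier's front, 7 mm ahead of the face, 75 mm above the bench; the keeper's lip reaches 1 mm lower than this.
- lid (a joint): Angle of the lid in rad: 0 shut, growing as its front edge rises, stop at 1.75 (leaning back). The hinge is stiff: the lid stays where it is left when well open and only creeps down slowly when low (about 8 N at a handle to raise it at first, less higher up). It cannot rise while the stirrup is hooked.
- lid_hinge (a point): Middle of the lid's hinge axis (runs along the carrier's y): rear top edge of the carrier's body, 90.5 mm above the bench.
- handle_left (a point): Middle of the left lid handle: steel bow with a 10 mm round bar 64 mm long running front to rear, 22 mm above the lid top, 112 mm to the left (carrier +y) of the middle; with the lid shut it is 137 mm ahead of the hinge axis and 57 mm above it. It moves with the lid; one handle is enough.
- handle_right (a point): The same for the right lid handle (carrier -y).
- pot_blue_center (a point): Centre, half-way up, of the sample pot with the BLUE cap: white pot 38 mm wide, 88 mm high overall; the cap is its top 22 mm, 42 mm wide; 60 to 120 g. It starts upright in one of the three wells, its foot 12 mm and its top 100 mm above the bench (45 mm above the rack, 10 mm above the carrier's rim). The point's z points up the pot.
- pot_white_center (a point): The same for the like pot with the white cap; it must stay in its well.
- pot_yellow_center (a point): The same for the like pot with the yellow cap; it must stay in its well.
- tray: Shallow stainless tray, fixed, 200 mm (x) by 160 mm (y), rim 18 mm high, floor 3 mm above the bench, walls 3 mm. Origin: centre of its underside.
- slide_box: Turquoise slide box 100 x 85 x 34 mm, loose bystander; origin at the centre of its underside.
- stain_bottle: Amber glass bottle, 44 mm wide, 85 mm high, loose bystander; origin at the centre of its underside.
- oil_bottle: White dropper bottle with a red cap, 32 mm wide, 62 mm high, loose bystander; origin at the centre of its underside.
- marker: Marker pen with a blue cap, 140 mm long, lying; loose bystander; origin under its middle.
- mouse: Black computer mouse 105 x 60 x 32 mm, loose bystander; origin at the centre of its underside.
- dishes: Stack of three clear dishes, 60 mm wide, 42 mm high, loose bystander; origin at the centre of its underside.

How it is judged:
On the way, in this order (a step that is already met when the one before it is completed fails the run):
1. the latch lever is lifted past centre and its stirrup has dropped free of the keeper, the lid still shut (value of joint latch_lever above 1 rad and z of hook_bar in the frame of carrier below 0.071 m and distance between hook_bar and keeper above 0.006 m and value of joint lid below 0.08 rad), for 0.2 s.
2. the lid stands open (past 1.3 rad) (value of joint lid above 1.3 rad), for 0.2 s.
3. the blue-capped pot is lowered into the tray while still held: its foot within 10 mm of the tray's floor (x of pot_blue_center in the frame of tray between -0.085 and 0.085 m and y of pot_blue_center in the frame of tray between -0.065 and 0.065 m and z of pot_blue_center in the frame of tray below 0.057 m and contact force between the fingers and pot_blue above 0.3 N), for 0.1 s.
At the end, for the whole second after the job is handed in: The stirrup is off the keeper and the lid stands open by itself past 1.3 rad; the blue-capped pot stands upright (within 0.1 rad), at rest, on the floor of the tray; the white- and yellow-capped pots are still in their wells (within 15 mm) (value of joint lid above 1.3 rad and distance between hook_bar and keeper above 0.03 m and x of pot_blue_center in the frame of tray between -0.085 and 0.085 m and y of pot_blue_center in the frame of tray between -0.065 and 0.065 m and z of pot_blue_center in the frame of tray between 0.043 and 0.052 m and angle between pot_blue_center's own z axis and vertical below 0.1 rad and linear speed of pot_blue below 0.02 m/s and distance of each of pot_white_center, pot_yellow_center from where it was at the start of the episode below 0.015 m); the robot touches nothing.
It fails at once if a bystander on the bench (slide box, bottles, marker, mouse, dishes) is pushed more than 30 mm from its place (distance of any of mouse, slide_box, stain_bottle, oil_bottle, marker, dishes from where it was at the start of the episode above 0.03 m).
It fails at once if the white- or yellow-capped pot is pulled up or shifted by more than 25 mm (distance of any of pot_white_center, pot_yellow_center from where it was at the start of the episode above 0.025 m).
It also fails if it takes over 72 s, if anything falls off the work surface, if the arm or the gripper's body presses on something with over 40 N, if the wrist force passes 120 N, or if a joint passes its speed limit or range.

### The arm

A 6-joint arm with a two-finger parallel gripper is mounted at the origin on the work surface. World frame = base frame: x ahead of the robot, y to its left, z up, the work surface at z = 0. Lengths are in m, angles in rad, forces in N, time in s.
With the tool pointing down it reaches from about 0.375 to 0.9 m from the base axis. Payload 3.1 kg.
Tool frame: the origin (TCP) lies midway between the tips of the shut fingers; the grasp point (between the pads) lies 19 mm behind it; z points along the fingers, y is the line along which they close (so a half turn about z gives the same grasp; the last joint's range is limited). The gripper opens to 85 mm and grips with 20 to 120 N. Pads are 22 mm wide; open, the fingers measure 114 mm over their backs; the gripper's body (76 mm by 85 mm) begins 54 mm behind the grasp point. The pads swing forward as they close: fully open they stand 13 mm farther back than shut.
Start: joints at [0.935, 0.527, 1.433, -0, 1.181, -0.178], TCP at [0.276, 0.561, 0.231] pointing down, gripper open.
Joint ranges: [-3.08, 3.08], [-0.75, 2.2], [0.22, 2.44], [-1.43, 4.57], [0, 2.65], [-2.85, 2.85]. Speed limits (rad/s): [2.79, 2.79, 3.14, 3.14, 3.14, 3.14].

### API

Orientations are given as a unit quaternion [x, y, z, w].
In Python, from station import manip gives the robot as it stands.
- The arm moves only by the tool step_arm, never from a script. Its argument "targets" is text: rows parted by semicolons, each of 4 numbers parted by spaces: the shift along the tool's x, y, z in mm, then the turn about the tool's z in degrees. A call has 1 to 12 rows; each row is the pose to reach, as a shift and turn from the pose commanded when the call began, along the tool's axes at that moment; what a row does not reach only later rows make up. A row lasts 1/10 s, in which the tool goes at most 50 mm and 8.59 degrees, less where a joint would pass 70% of its speed; a pose out of reach is approached as far as the arm can. A call with a gripper value outside its range is refused whole. "gripper" is the closure, from 0 (fully open) to 1 (shut), set as the call begins (left out, the last holds). The fingers move at their own pace and stop on an object; "squeeze" is the grip in N (left out, the last holds). Time passes only in rows, so rows that repeat a pose let the fingers close. It gives the time, the measured TCP pose, the force, the opening and the grip force at its end, in the units of the state.
- manip.sense(): the state, without advancing time (a new reading comes with each control period).
- manip.snapshot(name): name is "scene" or "side" or "wrist"; returns the picture (420x560x3 uint8, red, green, blue); there is no depth.
- manip.get_calibration(name): a dict with "fov_y" (degrees; the focal length in pixels is half the picture's height over the tangent of half this angle, whatever the lens; pixels are square), "cx", "cy" (the principal point, pixels), "k1" (the pictures are not rectified: a ray, as slopes to the right and down, at radius r is drawn at 1 + k1 r^2 times it, then the intrinsics apply), "extrinsics" (4x4, takes a point from camera to world coordinates); the wrist camera has in their place "tool_from_camera" (4x4, takes a point from camera to tool coordinates, whose origin is the TCP and whose axes are the flange's). Camera axes: x right, y down, z forward; pixel columns grow to the right and rows downward; lengths in m; the calibration is good to about 2 mm. A picture is of the moment at which its call begins: read the wrist's pose just before it. get_calibration takes no time and is no camera call.
- manip.sign_off(): hands the job in; it is judged then, once.
Trained networks look in the newest picture that a camera, given by its name, has taken for a name from the list of things; names that differ only in an ending like _2 or _b are one class to them, and where a whole thing is asked for, a point or a joint stands for the part that bears it (a point fixed in the world has none). Each returns a list of dicts, best first, with "p" (0 to 1); they miss things now and then, are a little off and sometimes report something else, mostly with a low value. They report only what shows in the picture. A call takes as long as a camera call.
- manip.recognise(camera, query): "position" ([column, row] in pixels, amid what is visible of it).
- manip.masks_of(camera, query): "pixels" (420x560 bool, what is visible of it) and "position" ([column, row] in pixels, amid what is visible of it).
- manip.mark_of(camera, query): "position" ([column, row] in pixels: a listed point, or the origin of a listed thing).
The state is a dict: "t": time; "q": joint angles; "qd": joint speeds; "tau": joint torques, N m; "tcp_pos": TCP position; "tool_rot": TCP orientation; "force": force on the tool from outside, world axes, zero at the start; "ft_torque": the same for the moment, N m; "finger_gap": opening from 0.0 (shut) to 1.0 (fully open); "gripper_force": force on a finger pad.
Only numpy, scipy, OpenCV 4.12 (cv2) and the standard library are available. Lean on these libraries where they do the work, as an engineer would, in place of code of your own. Each camera call takes 0.05 s, during which the arm holds its last target. There are 200 camera calls.

## Working session

There is one attempt and no reset: what is moved stays moved. The work goes in short steps, Python scripts to look and compute and a tool call to move; the robot and the scene stay as the last step left them, time stands still between calls to the robot, and variables do not carry over. Pictures are saved under pics/ and viewed, at most 10 in all, crops included, and the job is handed in when it is done.

Besides the shell and the picture viewer there is one more tool, called after "Request:" as name(argument=value, ...), one argument or row to a line, values as JSON. step_arm: Moves the arm, as the interface text tells. Its arguments: {"type":"object","properties":{"targets":{"type":"string"},"gripper":{"type":"number"},"squeeze":{"type":"number"}},"required":["targets"]}

```bash
mkdir -p pics; cat > h.py <<'E'
import numpy as np, cv2
from scipy.spatial.transform import Rotation as R
from station import manip
def cam(n):
    c=manip.get_calibration(n); f=210/np.tan(np.radians(c['fov_y'])/2)
    if n=='wrist':
        s=manip.sense(); T=np.eye(4); T[:3,:3]=R.from_quat(s['tool_rot']).as_matrix(); T[:3,3]=s['tcp_pos']
        E=T@np.array(c['tool_from_camera'])
    else: E=np.array(c['extrinsics'])
    return c,f,E
def ray(C,p):
    c,f,E=C; d=np.array([(p[0]-c['cx'])/f,(p[1]-c['cy'])/f]); u=d.copy()
    for _ in range(30): u=d/(1+c['k1']*(u@u))
    return E[:3,3],E[:3,:3]@np.array([u[0],u[1],1])
def onz(C,p,z):
    o,d=ray(C,p); return o+d*(z-o[2])/d[2]
def proj(C,X):
    c,f,E=C; q=np.linalg.inv(E)@np.append(X,1); u=q[:2]/q[2]; u=u*(1+c['k1']*(u@u)); return u*f+[c['cx'],c['cy']]
def save(n,fn,im=None):
    im=manip.snapshot(n) if im is None else im
    cv2.imwrite('pics/'+fn,im[:,:,::-1]); return im
def totool(X):
    s=manip.sense(); return R.from_quat(s['tool_rot']).inv().apply(np.array(X)-s['tcp_pos'])*1000
E
cat > a.py <<'E'
from h import *
a=save('scene','scene.png'); b=save('side','side.png')
cv2.imwrite('pics/both.png',cv2.resize(np.hstack([a,b])[:,:,::-1],(800,300)))
s=manip.sense(); print({k:np.round(v,3) for k,v in s.items()})
Z=dict(carrier=0,rack=.055,lever_pivot=.1435,lever_knob=.1555,keeper=.075,lid_hinge=.0905,handle_left=.1475,handle_right=.1475,tray=0,slide_box=0,stain_bottle=0,oil_bottle=0,marker=0,mouse=0,dishes=0)
for n in ('scene','side'):
    C=cam(n); print(n,np.round(C[2],2).tolist())
    for k,z in Z.items():
        r=manip.mark_of(n,k)[:1]
        for x in r: print(k,round(x['p'],2),np.round(x['position'],0),np.round(onz(C,x['position'],z),4))
E
python3 a.py
```

```text
{'t': np.float64(0.1), 'q': array([ 0.936,  0.528,  1.434,  0.   ,  1.181, -0.179]), 'qd': array([ 0.001, -0.001, -0.002,  0.002,  0.001,  0.   ]), 'tau': array([-0.0000e+00, -4.4331e+01, -1.7858e+01, -0.0000e+00,  4.0000e-03,
       -0.0000e+00]), 'tcp_pos': array([0.275, 0.56 , 0.23 ]), 'tool_rot': array([ 0.226,  0.974, -0.001, -0.   ]), 'force': array([-0.938,  0.164, -0.416]), 'ft_torque': array([ 0.041, -0.02 ,  0.014]), 'gripper_force': np.float64(0.0), 'finger_gap': np.float64(0.999)}
scene [[0.73, 0.54, -0.42, 1.07], [0.68, -0.57, 0.46, -0.53], [0.01, -0.62, -0.78, 1.01], [0.0, 0.0, 0.0, 1.0]]
carrier 0.59 [308. 186.] [0.5351 0.2045 0.    ]
lever_pivot 0.76 [284. 141.] [0.4331 0.1923 0.1435]
lever_knob 0.72 [303. 151.] [0.5143 0.189  0.1555]
lid_hinge 0.77 [334. 185.] [0.6399 0.1949 0.0905]
handle_left 0.57 [322. 127.] [0.4801 0.3237 0.1475]
handle_right 0.75 [280. 172.] [0.519  0.0824 0.1475]
tray 0.85 [222. 261.] [ 0.546  -0.1911  0.    ]
slide_box 0.73 [339. 261.] [0.7914 0.0449 0.    ]
stain_bottle 0.56 [279. 310.] [ 0.7685 -0.1858  0.    ]
oil_bottle 0.68 [227. 342.] [ 
[... 229 characters left out ...]
0.02, -0.81, -0.58, 0.94], [0.0, 0.0, 0.0, 1.0]]
carrier 0.72 [273. 273.] [0.534  0.1977 0.    ]
lever_pivot 0.56 [273. 263.] [0.489  0.2914 0.1435]
lever_knob 0.53 [285. 236.] [0.5021 0.181  0.1555]
keeper 0.77 [300. 259.] [0.4486 0.1765 0.075 ]
lid_hinge 0.85 [244. 244.] [0.6339 0.2032 0.0905]
handle_left 0.93 [273. 265.] [0.4827 0.3048 0.1475]
handle_right 0.9 [294. 223.] [0.5044 0.1022 0.1475]
tray 0.69 [310. 209.] [ 0.5489 -0.185   0.    ]
slide_box 0.83 [226. 226.] [0.7959 0.0513 0.    ]
stain_bottle 0.77 [259. 198.] [ 0.7717 -0.1697  0.    ]
oil_bottle 0.55 [286. 174.] [ 0.7441 -0.3875  0.    ]
marker 0.6 [211. 262.] [0.7426 0.2412 0.    ]
mouse 0.56 [270. 368.] [0.3907 0.5185 0.    ]
```

View pics/both.png

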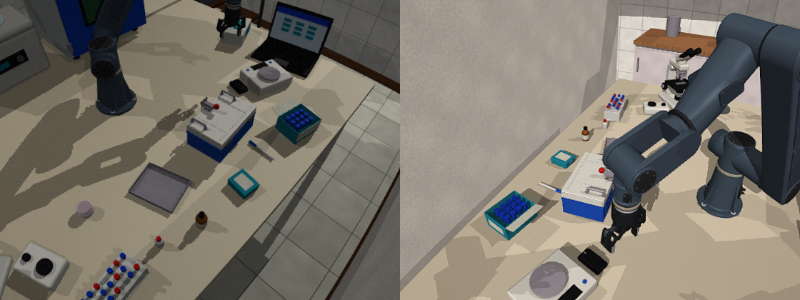

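View pics/scene.png

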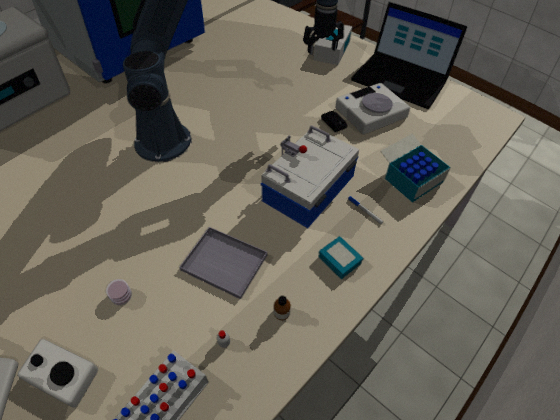

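The scene picture shows the carrier at about (308,170), with the knob at (303,149), the tray at (222,261), the mouse near (333,121) and the gripper at the top. The pictures are coarse, so I'll move the wrist camera over the carrier.

```bash
python3 - <<'E'
from h import *
c=manip.get_calibration('wrist'); print(np.round(c['tool_from_camera'],3).tolist(),c['fov_y'],manip.sense()['t'])
print(totool([.47,.19,.36]))
E
```

```text
[[-0.001, -0.963, -0.269, 0.068], [1.0, -0.002, 0.0, 0.0], [-0.001, -0.269, 0.963, -0.143], [0.0, 0.0, 0.0, 1.0]] 64.38743305204834 1.6
[-338.04846539 -247.15493054 -128.71045246]
```

Request:
step_arm(
  targets="0 0 -50 0;-20 -10 -100 -5;-60 -40 -128 -10;-100 -70 -128 -15;-140 -100 -128 -20;-180 -130 -128 -25;-220 -160 -128 -30;-260 -190 -128 -33;-300 -220 -128 -33;-338 -247 -128 -33;-338 -247 -128 -33;-338 -247 -128 -33",
  gripper=0,
)

```text
t: 2.8
tcp_pos: [0.4707, 0.1888, 0.3593]
tool_rot: [-0.058, 0.998, 0.0, -0.0]
force: [0.3, 0.1, -0.1]
finger_gap: 1.004
gripper_force: 0.0
```

```bash
cat > b.py <<'E'
from h import *
C=cam('wrist'); im=save('wrist','w1.png')
print(manip.sense()['t'],np.round(manip.sense()['tcp_pos'],4))
Z=dict(carrier=0,lever_pivot=.1435,lever_knob=.1555,keeper=.075,lid_hinge=.0905,handle_left=.1475,handle_right=.1475)
for k,z in Z.items():
    for x in manip.mark_of('wrist',k)[:1]: print(k,round(x['p'],2),np.round(x['position'],0),np.round(onz(C,x['position'],z),4))
E
python3 b.py
```

```text
2.85 [0.4699 0.19   0.3592]
carrier 0.65 [284. 201.] [0.539  0.2006 0.    ]
lever_knob 0.91 [284. 209.] [0.5058 0.1961 0.1555]
keeper 0.21 [ 41. 185.] [ 0.533  -0.1311  0.075 ]
lid_hinge 0.35 [299. 315.] [0.6787 0.2376 0.0905]
handle_left 0.98 [388. 199.] [0.4832 0.3084 0.1475]
handle_right 0.86 [180. 194.] [0.5042 0.0797 0.1475]
```

View pics/w1.png

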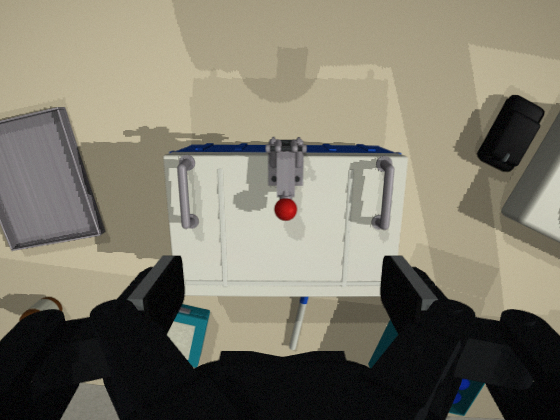

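The wrist view shows the knob at (286,209), the handle bars at about (185,194) and (387,194), and the lid's front edge level near row 157. The carrier is therefore nearly aligned with the tool.

```bash
python3 - <<'E'
from h import *
from scipy.optimize import least_squares
C=cam('wrist'); im=manip.snapshot('wrist').astype(int)
m=(im[:,:,0]>120)&(im[:,:,1]<70)&(im[:,:,2]<70); m[:150]=0;m[260:]=0
ys,xs=np.nonzero(m); kp=[xs.mean(),ys.mean()]; print('knob',kp,len(xs),onz(C,kp,.1555))
L=manip.mark_of('wrist','handle_left')[0]['position'];Rr=manip.mark_of('wrist','handle_right')[0]['position']
P=[(kp,(-36,0,155.5)),(L,(-47,112,147.5)),(Rr,(-47,-112,147.5))]
def f(v):
    c,s=np.cos(v[2]),np.sin(v[2]); r=[]
    for p,b in P:
        X=[v[0]+(c*b[0]-s*b[1])/1e3,v[1]+(s*b[0]+c*b[1])/1e3,b[2]/1e3]
        r+=list(proj(C,X)-p)
    return r
for yaw0 in [None,0.116]:
    r=least_squares(f if yaw0 is None else (lambda v:f([v[0],v[1],yaw0])),[.535,.2,.11],diff_step=1e-4); print(r.x,np.round(f(r.x if yaw0 is None else [*r.x[:2],yaw0]),1))
for p in [(165,157),(406,157),(170,285),(400,285)]: print(p,onz(C,p,.1255))
# pivot x carrier: front face -90-16=-106 ; knob = -106+70=-36
print(totool(onz(C,kp,.1555)))
E
```

```text
knob [np.float64(285.17898832684824), np.float64(210.27626459143968)] 257 [0.50551362 0.1995571  0.1555    ]
[0.54139193 0.201519   0.11043327] [-1.8 -0.1 -0.3 -0.1  2.2 -0. ]
[0.54136799 0.20172537 0.11      ] [-1.8 -0.1 -0.3 -0.6  2.2  0.5]
(165, 157) [0.4680117 0.0573672 0.1255   ]
(406, 157) [0.43511789 0.330011   0.1255    ]
(170, 285) [0.63078225 0.06749656 0.1255    ]
(400, 285) [0.59586906 0.35854479 0.1255    ]
[-36.53495911   4.52501981 203.82727169]
```

Request:
step_arm(
  targets="-10 2 45 0;-20 3 90 0;-30 4 135 0;-36 4.5 165 0;-36 4.5 190 0;-36 4.5 210 0;-36 4.5 219 0;-36 4.5 219 0;-36 4.5 219 0",
)

```text
t: 4.25
tcp_pos: [0.5059, 0.1991, 0.141]
tool_rot: [-0.06, 0.998, 0.0, 0.001]
force: [-0.5, -0.1, 0.4]
finger_gap: 0.998
gripper_force: 0.0
```

Request:
step_arm(
  targets="0 0 0 0;0 0 0 0;0 0 0 0;0 0 0 0;0 0 0 0;0 0 0 0;0 0 0 0;0 0 0 0",
  gripper=1,
  squeeze=20,
)

```text
t: 5.05
tcp_pos: [0.5058, 0.1964, 0.1412]
tool_rot: [-0.06, 0.998, -0.002, 0.0]
force: [0.4, -8.8, 4.7]
finger_gap: 0.274
gripper_force: 19.4
```

Request:
step_arm(
  targets="0 -3 0 0;0 -3 0 0;1.6 -3 -7 0;4 -3 -14 0;7 -3 -20 0;10 -3 -26 0;14 -3 -32 0;19 -3 -37 0;24 -3 -42 0;30 -3 -46.5 0;36 -3 -50 0;42 -3 -53 0",
)

```text
t: 6.25
tcp_pos: [0.4637, 0.1912, 0.1939]
tool_rot: [-0.059, 0.998, 0.0, 0.001]
force: [0.5, 4.0, 0.4]
finger_gap: 0.273
gripper_force: 19.8
```

Request:
step_arm(
  targets="7 0.5 -2.5 0;13.5 1 -4 0;20.5 1 -5.3 0;27.5 1 -5.6 0;35 1 -5.4 0;42 1 -4.2 0;49 1 -2.5 0;55.5 1 0 0;62 1 3 0;68 1 6.8 0;68 1 6.8 0",
)

```text
t: 7.35
tcp_pos: [0.3928, 0.1835, 0.1857]
tool_rot: [-0.06, 0.998, -0.0, -0.003]
force: [-2.5, 1.0, 5.0]
finger_gap: 0.272
gripper_force: 21.4
```

Request:
step_arm(
  targets="0 0 0 0;0 0 0 0;0 0 0 0;0 0 0 0;-10 0 -40 0;-30 0 -80 0;-50 0 -120 0;-60 0 -160 0;-60 0 -160 0;-60 0 -160 0;-60 0 -160 0;-60 0 -160 0",
  gripper=0,
)

```text
t: 8.55
tcp_pos: [0.4544, 0.1907, 0.3447]
tool_rot: [-0.06, 0.998, -0.0, -0.002]
force: [1.1, 0.2, 0.6]
finger_gap: 1.003
gripper_force: 0.0
```

```bash
python3 - <<'E'
from h import *
C=cam('wrist'); im=save('wrist','w2.png')
L=manip.mark_of('wrist','handle_left')[0];Rr=manip.mark_of('wrist','handle_right')[0]
for k in (L,Rr): print(k['p'],np.round(k['position'],0),onz(C,k['position'],.1475),totool(onz(C,k['position'],.1475)))
print(manip.recognise('wrist','hook_bar')[:2],manip.recognise('wrist','lever_knob')[:1])
E
```

```text
0.71 [386. 219.] [0.48443661 0.30745279 0.1475    ] [-43.45559113 112.27722254 197.81192508]
0.69 [174. 213.] [0.50479256 0.08067814 0.1475    ] [ -36.68781921 -115.30859181  197.85748511]
[{'position': [272.3, 151.1], 'p': 0.47}] [{'position': [279.1, 120.6], 'p': 0.56}]
```

View pics/w2.png

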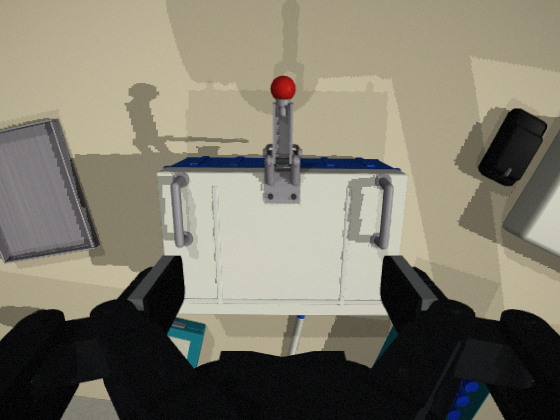

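The lever now points forward, with the knob at (283,88). The lid is shut and the right bar is centred near (180,212). I'll go to the right handle next.

Request:
step_arm(
  targets="-15 -40 10 0;-30 -80 40 0;-39 -112 80 0;-39 -112 125 0;-39 -112 165 0;-39 -112 195 0;-39 -112 208 0;-39 -112 208 0;-39 -112 208 0",
)

```text
t: 9.7
tcp_pos: [0.5082, 0.0844, 0.1386]
tool_rot: [-0.06, 0.998, -0.0, 0.0]
force: [0.1, -0.6, 0.8]
finger_gap: 0.999
gripper_force: 0.0
```

Request:
step_arm(
  targets="0 0 0 0;0 0 0 0;0 0 0 0;0 0 0 0;0 0 0 0;0 0 0 0;0 0 0 0;0 0 0 0;0 0 0 0",
  gripper=1,
  squeeze=30,
)

```text
t: 10.6
tcp_pos: [0.5081, 0.0838, 0.1389]
tool_rot: [-0.06, 0.998, -0.001, 0.0]
force: [-0.5, -5.7, 5.1]
finger_gap: 0.094
gripper_force: 29.5
```

```bash
python3 - <<'E'
from h import *
for n in ('scene','side'):
    save(n,n+'2.png'); print([(manip.mark_of(n,k)[:1]) for k in ('hook_bar','keeper')])
print(manip.sense()['t'])
E
```

```text
[[], [{'position': [307.2, 186.7], 'p': 0.67}]]
[[{'position': [303.3, 267.6], 'p': 0.63}], [{'position': [303.3, 263.4], 'p': 0.84}]]
10.9
```

Request:
step_arm(
  targets="-3 0 -7 0;-6.3 0 -13.4 0;-10 0 -20 0;-14 0 -26 0;-18.3 0 -32 0;-23 0 -38 0;-28 0 -43.5 0;-33 0 -48.8 0;-38.5 0 -54 0;-44 0 -58.7 0;-50 0 -63 0;-56 0 -67.4 0",
)

```text
t: 12.1
tcp_pos: [0.5596, 0.0896, 0.2022]
tool_rot: [-0.06, 0.998, -0.001, -0.006]
force: [-0.8, -7.3, -12.1]
finger_gap: 0.097
gripper_force: 29.0
```

Request:
step_arm(
  targets="-6.3 -0.5 -3.9 0;-12.8 -1 -7.5 0;-19.5 -1 -10.7 0;-26.3 -1 -13.6 0;-33.3 -1 -16.2 0;-40.3 -1 -18.4 0;-47.5 -1 -20.2 0;-55 -1 -21.7 0;-62 -1 -22.8 0;-69.5 -1 -23.6 0;-77 -1 -24 0;-84.3 -1 -24 0",
)

```text
t: 13.3
tcp_pos: [0.6468, 0.1005, 0.2289]
tool_rot: [-0.059, 0.998, 0.001, -0.001]
force: [0.7, 0.4, -0.2]
finger_gap: 0.004
gripper_force: 0.0
```

Request:
step_arm(
  targets="-7.4 0 0.4 0;-15 0 1 0;-22 0 2 0;-29.5 0 3.7 0;-36.5 0 5.5 0;-43.7 0 7.7 0;-50 0 10 0;-50 0 10 0;-50 0 10 0",
)

```text
t: 14.2
tcp_pos: [0.6968, 0.106, 0.2196]
tool_rot: [-0.06, 0.998, 0.0, -0.0]
force: [-0.4, 0.5, -0.5]
finger_gap: 0.001
gripper_force: 0.0
```

The handle slipped out of the fingers part way. I'll look at where the lid stands.

```bash
python3 - <<'E'
from h import *
a=save('scene','s3.png'); b=save('side','d3.png'); C=cam('wrist'); w=save('wrist','w3.png')
cv2.imwrite('pics/c3.png',np.hstack([cv2.resize(a[80:240,220:420],(400,320)),cv2.resize(b[160:320,180:380],(400,320))])[:,:,::-1])
for n in ('scene','side','wrist'):
    for k in ('handle_right','handle_left','hook_bar','lever_pivot'):
        print(n,k,[(round(x['p'],2),np.round(x['position'])) for x in manip.mark_of(n,k)[:1]])
# triangulate helper for lid angle
def lidpt(b,th):
    v=np.array([b[0],b[2]]); x=90-v[0]*np.cos(th)+v[1]*np.sin(th); z=90.5+v[0]*np.sin(th)+v[1]*np.cos(th)
    c,s=np.cos(.113),np.sin(.113); return np.array([.541+(c*x-s*b[1])/1e3,.2+(s*x+c*b[1])/1e3,z/1e3])
for th in (.2,.4,.6,.8,1,1.2,1.4): print(th,[np.round(proj(cam(n),lidpt((137,y,57),th))) for n in('scene','side') for y in (112,-112)])
E
```

```text
scene handle_right [(0.81, array([316., 167.]))]
scene handle_left [(0.28, array([335., 184.]))]
scene hook_bar [(0.57, array([304., 137.]))]
scene lever_pivot [(0.57, array([326., 126.]))]
side handle_right [(0.96, array([259., 191.]))]
side handle_left [(0.66, array([233., 233.]))]
side hook_bar [(0.53, array([277., 220.]))]
side lever_pivot [(0.7, array([226., 228.]))]
wrist handle_right [(0.61, array([279.,  84.]))]
wrist handle_left []
wrist hook_bar []
wrist lever_pivot []
0.2 [array([323., 126.]), array([281., 165.]), array([268., 258.]), array([291., 212.])]
0.4 [array([329., 122.]), array([287., 163.]), array([262., 250.]), array([286., 205.])]
0.6 [array([336., 121.]), array([294., 162.]), array([254., 243.]), array([279., 199.])]
0.8 [array([344., 121.]), array([302., 162.]), array([245., 238.]), array([271., 194.])]
1 [array([352., 122.]), array([311., 165.]), array([235., 233.]), array([263., 190.])]
1.2 [array([361., 126.]), array([320., 169.]), array([225., 230.]), array([254., 188.])]
1.4 [array([370., 131.]), array([329., 175.]), array([215., 229.]), array([245., 188.])]
```

View pics/c3.png

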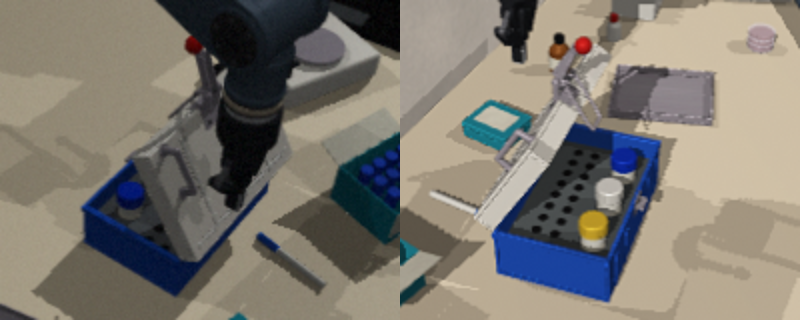

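The lid stands at about 1.1 rad and the stirrup is free. Blue is in the right well (carrier y -78), white in the middle and yellow on the left. I'll go over the lid and push it the rest of the way from the front with shut fingers, on the right side clear of the lever.

Request:
step_arm(
  targets="0 0 -40 0;0 0 -80 0;0 0 -115 0;40 5 -115 0;85 15 -115 0;130 25 -115 0;180 26 -115 0;180 26 -80 0;180 26 -45 0;180 26 -12 0;180 26 -12 0",
  gripper=1,
)

```text
t: 16.05
tcp_pos: [0.5117, 0.1104, 0.2284]
tool_rot: [-0.06, 0.998, 0.0, -0.005]
force: [-0.4, -0.6, 1.3]
finger_gap: -0.002
gripper_force: 0.0
```

Request:
step_arm(
  targets="-10 0 0 0;-20 0 0 0;-30 0 0 0;-38 0 0 0;-46 0 0 0;-54 0 0 0;-62 0 0 0;-70 0 0 0;-78 0 0 0;-86 0 0 0;-94 0 0 0;-102 0 0 0",
)

```text
t: 17.25
tcp_pos: [0.6174, 0.1227, 0.2321]
tool_rot: [-0.06, 0.998, -0.0, 0.0]
force: [-3.7, -1.2, 2.5]
finger_gap: -0.002
gripper_force: 1.5
```

Request:
step_arm(
  targets="-5 0 0 0;-10 0 0 0;-10 0 0 0;0 0 0 0;30 0 0 0;60 0 0 0;100 0 -30 0;140 -10 -80 0;160 -20 -100 0;160 -20 -100 0",
)

```text
t: 18.25
tcp_pos: [0.4585, 0.083, 0.3359]
tool_rot: [-0.059, 0.998, -0.001, 0.004]
force: [-0.6, -0.1, -0.2]
finger_gap: -0.0
gripper_force: 0.0
```

```bash
python3 - <<'E'
from h import *
s=manip.sense(); print(s['t'],s['tcp_pos'],s['tool_rot'])
C=cam('wrist'); w=save('wrist','w4.png')
for n in ('scene','side'):
    manip.snapshot(n)
    for k in ('handle_right','handle_left','hook_bar'):
        print(n,k,[(round(x['p'],2),np.round(x['position'])) for x in manip.mark_of(n,k)[:1]])
for k in ('pot_blue_center','pot_white_center','pot_yellow_center','rack','tray'):
    for x in manip.mark_of('wrist',k)[:1]: z={'r':.055,'t':0}.get(k[0],.056); print(k,round(x['p'],2),np.round(x['position']),np.round(onz(C,x['position'],z),4))
im=w.astype(int); m=((im[:,:,2]>90)&(im[:,:,0]<60)&(im[:,:,1]<80)).astype(np.uint8)
n,l,st,ce=cv2.connectedComponentsWithStats(m)
for i in range(1,n):
    if st[i,4]>150: print('blue',st[i],ce[i],onz(C,ce[i],.1))
C2=cam('side'); print(proj(C2,[.541,.2,.1]))
E
```

```text
18.25 [0.45852671 0.08302469 0.33594547] [-5.91351077e-02  9.98242399e-01 -6.89905122e-04  3.83096737e-03]
scene handle_right [(0.9, array([343., 184.]))]
scene handle_left [(0.74, array([377., 135.]))]
scene hook_bar [(0.4, array([331., 137.]))]
side handle_right [(0.69, array([238., 188.]))]
side handle_left [(0.59, array([207., 231.]))]
side hook_bar [(0.48, array([251., 203.]))]
pot_blue_center 0.81 [305. 204.] [0.5079 0.1192 0.056 ]
pot_white_center 0.94 [362. 202.] [0.4966 0.1939 0.056 ]
pot_yellow_center 0.84 [423. 204.] [0.4898 0.2763 0.056 ]
rack 0.58 [357. 235.] [0.543  0.1963 0.055 ]
tray 0.59 [ 98. 196.] [ 0.5483 -0.1869  0.    ]
blue [ 253  161  108   13 1139] [308.48902546 167.3643547 ] [0.45186484 0.11288026 0.1       ]
blue [383 162  99  14 879] [424.09101251 169.16951081] [0.43782465 0.24650908 0.1       ]
blue [ 375  180  108  126 1172] [430.94453925 282.25853242] [0.5806262  0.29051111 0.1       ]
blue [ 288  191   38   38 1057] [306.30842006 209.26868496] [0.50196317 0.11725157 0.1       ]
blue [326 289  24   9 151] [337.60927152 292.09271523] [0.60774951 0.1726754  0.1       ]
[270.41061867 249.52476241]
```

View pics/w4.png

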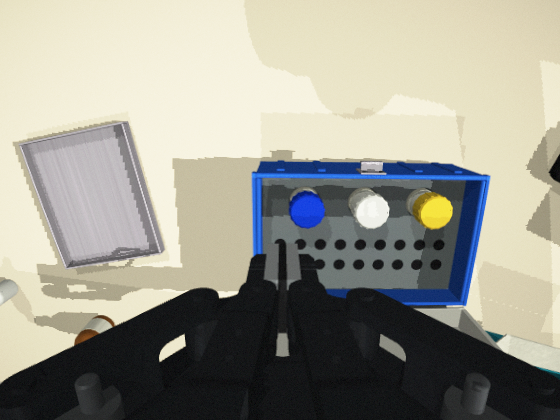

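The lid is well open, near 1.65 rad. The blue cap is at (306,210), white at (371,210), yellow at (433,210), and the tray is at (92,195). I'll hover over the blue pot with the gripper part-open.

Request:
step_arm(
  targets="-20 10 30 0;-40 20 70 0;-50 29 110 0;-50 29 150 0;-50 29 180 0;-50 29 200 0;-50 29 200 0;-50 29 200 0",
  gripper=0.35,
)

```text
t: 19.75
tcp_pos: [0.5065, 0.1185, 0.1321]
tool_rot: [-0.06, 0.998, -0.0, 0.0]
force: [0.6, -0.1, 1.0]
finger_gap: 0.651
gripper_force: 0.0
```

```bash
python3 - <<'E'
from h import *
s=manip.sense(); print(s['tcp_pos'],s['finger_gap'])
C=cam('wrist'); w=save('wrist','w5.png')
for k in ('pot_blue_center','pot_white_center'):
    for x in manip.mark_of('wrist',k)[:1]: X=onz(C,x['position'],.056);print(k,round(x['p'],2),np.round(x['position']),X,totool(X))
E
```

```text
[0.50650984 0.11846006 0.1320745 ] 0.6506866107359865
pot_white_center 0.66 [394. 211.] [0.49626005 0.19572529 0.056     ] [ 2.07309805 78.06751384 77.37335024]
```

View pics/w5.png

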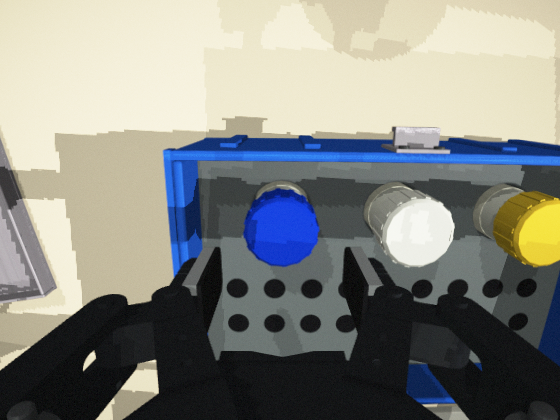

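The blue cap at (282,228) is centred between the fingers at columns 220 and 345. I'll descend and grip.

Request:
step_arm(
  targets="1 0 20 0;1 0 40 0;1 0 55 0;1 0 66 0;1 0 66 0;1 0 66 0",
)

```text
t: 20.5
tcp_pos: [0.5057, 0.1183, 0.0666]
tool_rot: [-0.06, 0.998, -0.0, 0.001]
force: [0.1, 0.4, -0.1]
finger_gap: 0.652
gripper_force: 0.0
```

Request:
step_arm(
  targets="0 0 0 0;0 0 0 0;0 0 0 0;0 0 0 0;0 0 0 0;0 0 0 0;0 0 0 0",
  gripper=1,
  squeeze=30,
)

```text
t: 21.2
tcp_pos: [0.506, 0.1183, 0.0669]
tool_rot: [-0.06, 0.998, -0.0, 0.001]
force: [-0.6, -0.5, 5.7]
finger_gap: 0.481
gripper_force: 30.4
```

Request:
step_arm(
  targets="0 0 -6 0;0 0 -16 0;0 0 -28 0;0 0 -40 0;0 0 -55 0;0 0 -70 0;0 0 -85 0;0 0 -100 0;0 0 -112 0;0 0 -120 0;0 0 -120 0",
)

```text
t: 22.3
tcp_pos: [0.5059, 0.1184, 0.1873]
tool_rot: [-0.06, 0.998, -0.0, 0.001]
force: [-1.1, -0.4, -1.7]
finger_gap: 0.482
gripper_force: 30.5
```

Request:
step_arm(
  targets="0 -10 0 0;0 -30 0 0;0 -60 0 0;-1 -95 0 0;-2 -130 0 0;-3 -165 0 0;-4 -200 0 0;-5 -235 0 0;-5 -265 0 0;-5 -290 0 0;-5 -304 0 0;-5 -308 0 0",
)

```text
t: 23.5
tcp_pos: [0.5463, -0.1885, 0.1851]
tool_rot: [-0.058, 0.998, 0.0, -0.001]
force: [1.5, -0.1, -0.8]
finger_gap: 0.481
gripper_force: 30.5
```

```bash
python3 - <<'E'
from h import *
s=manip.sense(); print(s['t'],s['tcp_pos'],s['finger_gap'],s['gripper_force'])
C=cam('wrist'); w=save('wrist','w6.png')
for k in ('tray',):
    for x in manip.mark_of('wrist',k)[:1]: X=onz(C,x['position'],0);print(k,round(x['p'],2),np.round(x['position']),X,totool(X))
for n in ('scene','side'):
    manip.snapshot(n); C=cam(n)
    for x in manip.mark_of(n,'pot_blue_center')[:1]: print(n,x, proj(C,[*s['tcp_pos'][:2],s['tcp_pos'][2]-.011]))
E
```

```text
23.5 [ 0.54632808 -0.18854936  0.18506953] 0.48100335685862605 30.511776208877563
tray 0.56 [286. 182.] [ 0.54730521 -0.18431043  0.        ] [ -1.6901196    2.10717662 185.2910224 ]
scene {'position': [216.6, 223.1], 'p': 0.77} [215.96536801 225.63596158]
side {'position': [315.2, 169.8], 'p': 0.45} [314.00007157 171.07792616]
```

View pics/w6.png

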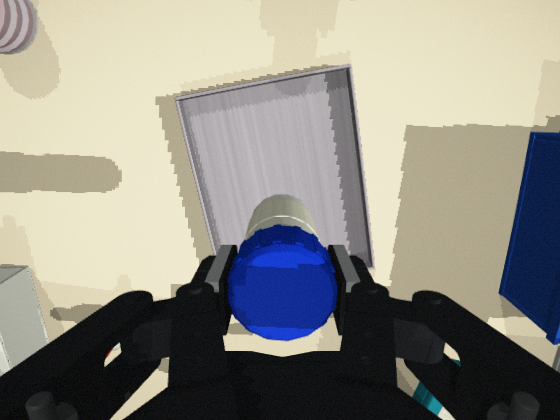

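The pot hangs upright in the fingers with its cap at (282,285), over the middle of the tray. I'll lower it.

Request:
step_arm(
  targets="0 0 30 0;0 0 60 0;0 0 85 0;0 0 100 0;0 0 110 0;0 0 117 0;0 0 121 0;0 0 123 0;0 0 125 0;0 0 126 0;0 0 126 0;0 0 126 0",
)

```text
t: 25.0
tcp_pos: [0.5468, -0.1871, 0.0602]
tool_rot: [-0.059, 0.998, -0.0, 0.0]
force: [1.1, 0.3, 0.1]
finger_gap: 0.485
gripper_force: 30.5
```

Request:
step_arm(
  targets="0 0 0.5 0;0 0 1 0;0 0 1.5 0;0 0 2 0;0 0 2 0;0 0 2 0",
)

```text
t: 25.6
tcp_pos: [0.5467, -0.1869, 0.058]
tool_rot: [-0.06, 0.998, -0.0, 0.0]
force: [0.5, 0.6, 0.7]
finger_gap: 0.482
gripper_force: 30.7
```

Request:
step_arm(
  targets="0 0 0.5 0;0 0 1 0;0 0 1 0;0 0 1 0",
)

```text
t: 26.0
tcp_pos: [0.5469, -0.187, 0.0579]
tool_rot: [-0.06, 0.998, -0.0, 0.0]
force: [-1.5, 0.9, 6.2]
finger_gap: 0.484
gripper_force: 31.2
```

The foot has touched the floor. I'll release and lift away.

Request:
step_arm(
  targets="0 0 -0.5 0;0 0 -0.5 0;0 0 -0.5 0;0 0 -0.5 0;0 0 -0.5 0;0 0 -15 0;0 0 -45 0;0 0 -85 0;0 0 -125 0;0 0 -165 0;30 0 -200 0;30 0 -200 0",
  gripper=0.15,
)

```text
t: 27.2
tcp_pos: [0.517, -0.1916, 0.2631]
tool_rot: [-0.059, 0.998, -0.003, 0.004]
force: [0.7, 0.5, 0.4]
finger_gap: 0.852
gripper_force: 0.0
```

```bash
python3 - <<'E'
from h import *
s=manip.sense(); print(s['t'],s['tcp_pos'],s['force'])
C=cam('wrist'); w=save('wrist','w7.png'); a=save('scene','s7.png'); b=save('side','d7.png')
cv2.imwrite('pics/c7.png',np.hstack([cv2.resize(a[80:300,160:380],(400,400)),cv2.resize(w,(400,400))])[:,:,::-1])
for n in ('scene','side','wrist'):
    C=cam(n)
    for k,z in (('pot_blue_center',.047),('pot_white_center',.056),('pot_yellow_center',.056),('tray',0)):
        for x in manip.mark_of(n,k)[:1]: print(n,k,round(x['p'],2),np.round(onz(C,x['position'],z),3))
    print(n,[np.round(manip.mark_of(n,k)[0]['position']) for k in ('handle_right','hook_bar','keeper') if manip.mark_of(n,k)])
E
```

```text
27.2 [ 0.51700625 -0.19156804  0.26307067] [0.66644492 0.46598236 0.38674584]
scene pot_blue_center 0.81 [ 0.547 -0.185  0.047]
scene pot_white_center 0.58 [0.502 0.19  0.056]
scene pot_yellow_center 0.62 [0.49  0.258 0.056]
scene tray 0.66 [0.591 0.273 0.   ]
scene [array([341., 181.]), array([329., 138.]), array([286., 157.])]
side pot_blue_center 0.71 [ 0.526 -0.178  0.047]
side pot_white_center 0.32 [0.813 0.145 0.056]
side pot_yellow_center 0.53 [0.492 0.273 0.056]
side tray 0.82 [ 0.54  -0.167  0.   ]
side [array([240., 188.]), array([252., 202.]), array([301., 262.])]
wrist pot_blue_center 0.7 [ 0.541 -0.185  0.047]
wrist pot_white_center 0.72 [ 0.534 -0.186  0.056]
wrist tray 0.57 [ 0.548 -0.181  0.   ]
wrist []
```

View pics/c7.png

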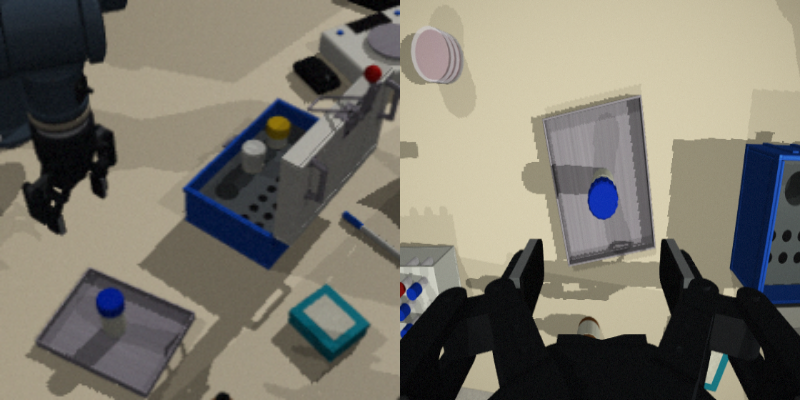

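The blue-capped pot stands upright in the tray, the lid is open, and the white and yellow pots are still in their wells. The gripper is clear of everything, so I'm handing in.

```bash
python3 -c "
from station import manip
print(manip.sign_off())"
```

```text
the job is handed in; nothing more can be done
None
```

I handed the job in at about 28 s of the 72 s allowed, and no verdict came back: the latch is released, the lid stands open (about 1.65 rad by image estimate), the blue-capped pot is upright in the tray, and the last pictures show the other two pots still in their wells; the handle slipped out of the fingers at about 1.1 rad, so I pushed the lid the rest of the way with shut fingers.

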